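# Index the projector turret and hold the lens cap half-twisted

### The arm

A 7-joint arm with a two-finger parallel gripper is mounted at the origin on the work surface. World frame = base frame: x ahead of the robot, y to its left, z up, the work surface at z = 0. Lengths are in m, angles in rad, forces in N, time in s.
With the tool pointing down it reaches from about 0.425 to 0.8 m from the base axis. Payload 8.3 kg.
Tool frame: the origin (TCP) lies at the very end of the fingers, on their centre line; the grasp point (between the pads) lies 19 mm behind it; z points along the fingers, y is the line along which they close (so a half turn about z gives the same grasp; the last joint's range is limited). The gripper opens to 85 mm and grips with 20 to 120 N. Pads are 22 mm wide; open, the fingers measure 114 mm over their backs; the gripper's body (76 mm by 85 mm) begins 54 mm behind the grasp point. The pads swing forward as they close: fully open they stand 13 mm farther back than shut.
Start: joints at [-1.295, 0.383, 0.016, 1.37, -0.006, 1.388, -0.046], TCP at [0.208, 0.589, 0.201] pointing down, gripper open.
Joint ranges: [-2.95, 2.95], [-0.25, 2.06], [-1.52, 1.56], [0.18, 2.33], [-1.44, 4.58], [0.02, 2.06], [-3.01, 3.01]. Speed limits (rad/s): [2.39, 2.39, 3.01, 3.01, 3.14, 3.14, 3.14].

### API

Orientations are given as a unit quaternion [w, x, y, z].
In Python, from workcell import status, cams, arm gives the robot as it stands.
- The arm moves only by the tool send_rows, never from a script. Its argument "rows" is one flat list of numbers, 6 for each row, row after row: the shift along the tool's x, y, z in units of 40 mm (1.0 is 40 mm), then the turn, a rotation vector about the tool's x, y, z in units of 6 degrees (1.0 is 6 degrees). A call has 1 to 20 rows; each row is the pose to reach, as a shift and turn from the pose commanded when the call began, along the tool's axes at that moment; what a row does not reach only later rows make up. A row lasts 1/8 s, in which the tool goes at most 62.5 mm and 10.7 degrees, less where a joint would pass 70% of its speed; a pose out of reach is approached as far as the arm can. A call with a gripper value outside its range is refused whole. "claw" is the opening, from -1 (shut) to 1 (fully open), set as the call begins (left out, the last holds). The fingers move at their own pace and stop on an object; the grip force is fixed at half the most. Time passes only in rows, so rows that repeat a pose let the fingers close. It gives the time, the measured TCP pose, the force, the opening and the grip force at its end, in the units of the state.
- status.get_obs(): the state, without advancing time (a new reading comes with each control period).
- cams.grab_frame(name): name is "scene" or "top"; returns a dict with "pixels" (420x560x3 uint8, blue, green, red), "fx", "fy", "cx", "cy" (pixels), "R" (3x3) and "t" (3): a world point X has camera coordinates R X + t. Camera axes: x right, y down, z forward; pixel columns grow to the right and rows downward; lengths in m; the calibration is good to about 2 mm. A picture is of the moment at which its call begins. There is no depth.
- arm.close_job(): hands the job in; it is judged then, once.
The state is a dict: "time_s": time; "q": joint angles; "joint_vel": joint speeds; "effort": joint torques, N m; "tool_pos": TCP position; "tcp_rot": TCP orientation; "contact_force": force on the tool from outside, world axes, zero at the start; "moment": the same for the moment, N m; "gripper_width": finger opening in m; "grip_force": force on a finger pad.
Only numpy, scipy, OpenCV 4.12 (cv2) and the standard library are available. Lean on these libraries where they do the work, as an engineer would, in place of code of your own. Each camera call takes 0.05 s, during which the arm holds its last target. There are 200 camera calls.

### The job

Turn the desk projector's lens turret one click anticlockwise (seen from above) so that its empty port clicks in at the block marking the front of the housing. Then drop the loose winged lens cap into that port with its lugs through the notches, fully seated, and twist it clockwise half of the way to its locked position, never as far as the lock click. Finish while still gripping the cap there, at rest, and do not shift the other things on the desk.

Things in the scene. Friction and masses are not known exactly. Their poses are not given: they have to be found in the camera images.
- projector: Fixed black round projector housing, 200 mm across, 46 mm high, origin at the centre of its underside on the desk. Its -x points to the front mark, a small block 16 mm wide reaching to 117 mm from the centre. On it lies the turret disc (194 mm across, top 56 mm above the desk): six stations every 60 degrees, five with fixed lenses (54 mm across, tops 75 mm above the desk), one the empty port.
- turret (a joint): Turn of the turret about the vertical axis at the housing's centre, rad, growing anticlockwise from above. Starts in the detent near 0; the next, at 1.047, puts the empty port at the front mark. A spring holds it in each; the hump between lies at 0.52 and takes about 0.2 N m to pass; past it the turret, let go, pulls itself into the next detent. A further click lies at 2.094.
- hub (a point): Centre of the upright grip wing at the middle of the turret, on the turning axis: 44 mm long along its x, 12 mm thick along its y, 44 mm high, this point half-way up (108 mm above the desk). Below it a round stem 40 mm across. Axes are the turret's: its -x points to the empty port. Pinch across the 12 mm to turn.
- port (a point): Centre of the mouth of the empty port, at its collar's top (74 mm above the desk), 70 mm from the turning axis; turns with the turret and has its axes. Collar 62 mm outside; round opening 39 mm across with two notches for the lugs, at its +x and -x sides, 52 mm from end to end, 11 mm or more wide.
- port_floor (a point): Centre of the floor of the same port, 18 mm below its mouth, axes as the port. Under a 4 mm flange runs the lug channel, 52 mm across. From the notches the cap turns only clockwise from above (the other way is blocked within 10 degrees). The lock click, a spring pin, is met from about 57 degrees on; the locked position is at 84 degrees, so half of the way is 42 degrees.
- cap_wing (a point): Centre of the upright wing on top of the loose lens cap, 40 mm above the cap's underside. Wing 36 mm long along its x, 12 mm thick along its y, 44 mm high; it stands on a disc 52 mm across, 6 mm thick, whose underside is 28 mm below this point. Stands upright on the desk, about 90 g. A half turn gives the same cap. Seated, this point is 28 mm above the port's mouth.
- cap_lugs (a point): Middle of the two lugs of the loose lens cap, 8 mm below its disc and 36 mm below the wing's centre, same axes as the wing. The lugs are round pins 5 mm thick, in line with the wing (along x), 48 mm from end to end, on a black neck 34 mm across and 12 mm long under the disc. Once twisted in the port the cap can rise only 1.5 mm.
- glass_cube: Solid clear glass cube, 50 mm, origin at the centre of its underside. Leave it alone.
- dust_cap: Plain round steel dust cap without wing or lugs, 52 mm across, 22 mm high. Leave it alone.
- headset: Silver plastic headset lying flat, about 190 x 130 mm, 60 mm high. Leave it alone.
- pencil_cup: Wooden pencil cup, 76 mm across, 100 mm high, with pencils to about 180 mm. Leave it alone.
- game_case_a: Lower of two stacked plastic game cases, 135 x 190 x 14 mm. Leave it alone.
- game_case_b: Upper of the two game cases, same size. Leave it alone.
- mouse: Computer mouse, 105 x 60 x 34 mm. Leave it alone.

How it is judged:
By the outcome, as a careful person would: the job done as asked, in the order asked, and still so for the second after the job is handed in, while the arm keeps its last pose, push and grip.
It also fails if it takes over 54 s, if anything falls off the work surface, if the arm or the gripper's body presses on something with over 40 N, if the wrist force passes 120 N, or if a joint passes its speed limit or range.

## Working session

There is one attempt and no reset: what is moved stays moved. The work goes in short steps, Python scripts to look and compute and a tool call to move; the robot and the scene stay as the last step left them, time stands still between calls to the robot, and variables do not carry over. Pictures are saved under pics/ and viewed, at most 10 in all, crops included, and the job is handed in when it is done.

Besides the shell and the picture viewer there is one more tool, called after "Call:" as name(argument=value, ...) on one line, values as JSON. send_rows: Moves the arm, as the interface text tells. Its arguments: {"type":"object","properties":{"rows":{"type":"array"},"claw":{"type":"number"}},"required":["rows"]}

```bash
mkdir -p pics; ls
python3 - <<'E'
from workcell import status,cams
import cv2,numpy as np
for n in("scene","top"):
    f=cams.grab_frame(n);cv2.imwrite(f"pics/{n}0.png",f["pixels"])
    R=np.array(f["R"]);print(n,f["fx"],f["fy"],f["cx"],f["cy"],R.round(4).tolist(),np.round(f["t"],4),"pos",-R.T@np.array(f["t"]))
print(status.get_obs())
E
```

```text
pics
scene 439.5841614833637 439.5841614833637 280.7283681708828 201.47330411046875 [[-0.2122, 0.9771, -0.0157], [0.5326, 0.1022, -0.8402], [-0.8193, -0.1866, -0.5421]] [ 0.1269 -0.2343  1.6902] pos [1.53658291 0.2153633  0.72139465]
top 440.47181017022507 440.47181017022507 274.8690228698714 211.49791684910124 [[0.0002, -0.9999, -0.014], [-0.9941, 0.0013, -0.1086], [0.1086, 0.0139, -0.994]] [-0.0043  0.5614  1.4457] pos [ 0.40105275 -0.02516964  1.49786717]
{'time_s': 0.1, 'q': array([-1.29495745,  0.38417017,  0.01638197,  1.37104964, -0.00627412,
        1.38817706, -0.04653191]), 'joint_vel': array([-0.00131747, -0.00040817, -0.00010993, -0.0043242 ,  0.00049303,
       -0.00113715,  0.00021683]), 'effort': array([ 3.37447127e-03, -6.29136658e+01,  8.47598948e-01, -3.72760677e+01,
        1.67188741e-02,  1.05115326e-02, -3.35871175e-05]), 'tool_pos': array([0.2074986 , 0.58902185, 0.20056867]), 'tcp_rot': array([-1.21452003e-04,  1.68546095e-01,  9.85693383e-01, -8.68702502e-04]), 'contact_force': array([-1.14358838, -0.06416625,  0.6546449 ]), 'moment': array([-0.04504946, -0.00585949,  0.01886645]), 'grip_force': 0.0, 'gripper_width': 0.08571557028995047}
```

View pics/scene0.png

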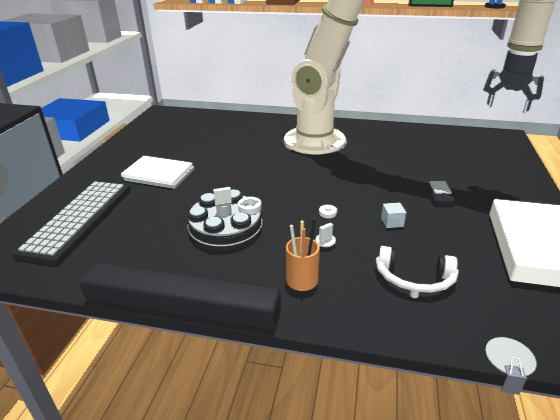

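View pics/top0.png

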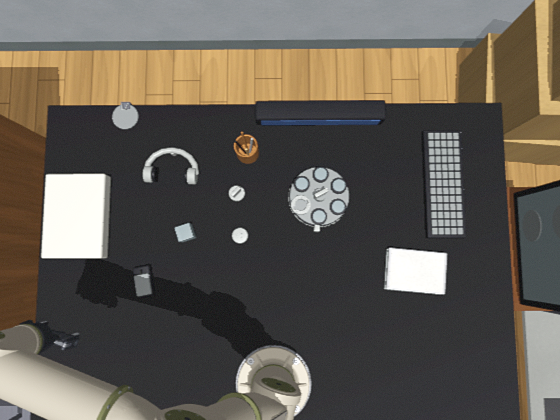

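The top view shows the projector at about (319,196), its front mark at (317,228) and the empty port at (300,205). The winged cap is at (237,193), the dust cap at (240,236) and the pencil cup at (246,148). I'll zoom in on these next.

```bash
cat > h.py <<'E'
import numpy as np,cv2
from workcell import status,cams
def grab(n):
    f=cams.grab_frame(n);f["R"]=np.array(f["R"]);f["t"]=np.array(f["t"]);return f
def ray(f,u,v,z):
    d=f["R"].T@np.array([(u-f["cx"])/f["fx"],(v-f["cy"])/f["fy"],1]);c=-f["R"].T@f["t"]
    return c+d*(z-c[2])/d[2]
def proj(f,X):
    p=f["R"]@np.array(X)+f["t"];return np.array([f["fx"]*p[0]/p[2]+f["cx"],f["fy"]*p[1]/p[2]+f["cy"]])
E
python3 - <<'E'
import cv2,numpy as np
a=cv2.imread("pics/top0.png");s=cv2.imread("pics/scene0.png")
r=lambda i:cv2.resize(i,None,fx=5,fy=5,interpolation=cv2.INTER_CUBIC)
c1=r(a[130:250,215:355]);print(c1.shape)
cv2.imwrite("pics/tc.png",c1)
cv2.imwrite("pics/sc.png",cv2.resize(s[165:290,180:350],None,fx=4.5,fy=4.5,interpolation=cv2.INTER_CUBIC))
E
```

```text
(600, 700, 3)
```

View pics/tc.png

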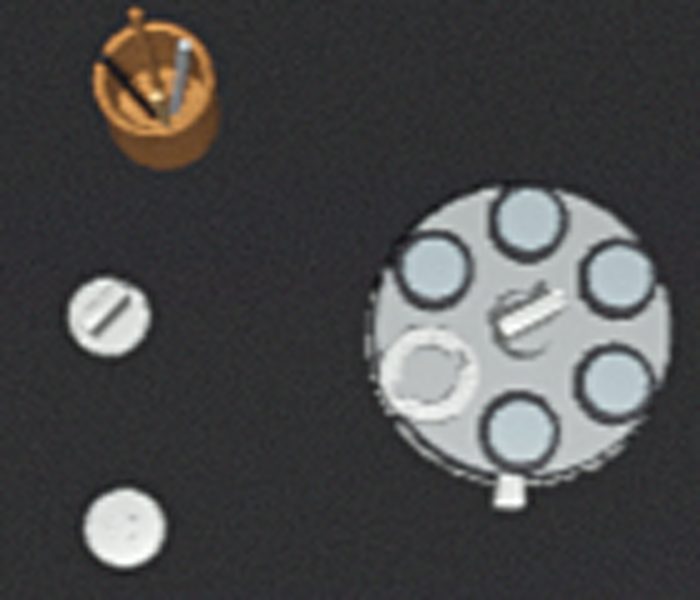

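View pics/sc.png

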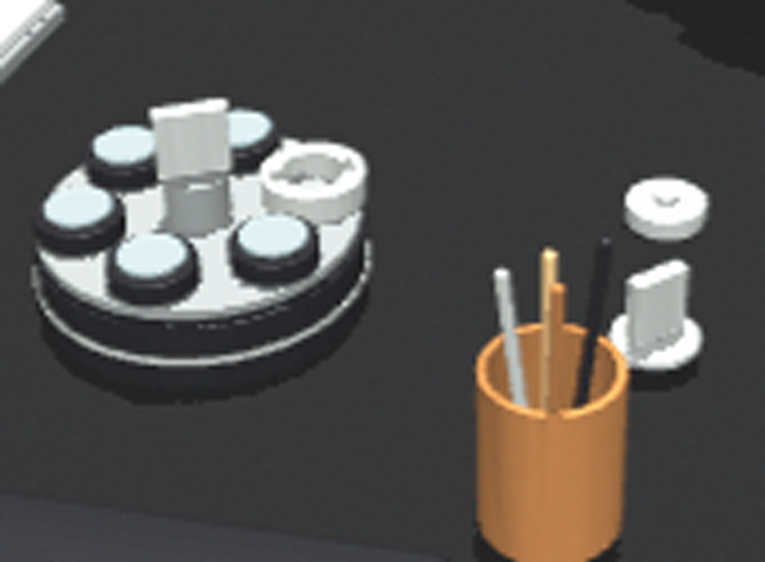

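In the top crop, the hub wing top is at about (533,312), the port collar at (429,375), the front mark at (510,492), and the cap disc at (110,317) with its wing diagonal. In the scene crop the cap stands upright just beside the cup. Next I'll fit models to these points.

Run:
```python
from h import *
from scipy.optimize import least_squares
f=grab("top");g=grab("scene");
cv2.imwrite("pics/t1.png",f["pixels"]);cv2.imwrite("pics/s1.png",g["pixels"])
o=lambda u,v,z:ray(f,215+(u+.5)/5-.5,130+(v+.5)/5-.5,z)
def blobs(im,lo,hi,amin,box):
    m=cv2.inRange(im[box[1]:box[3],box[0]:box[2]],lo,hi)
    n,l,s,c=cv2.connectedComponentsWithStats(m,connectivity=4)
    return [(c[i]+[box[0],box[1]],s[i,4]) for i in range(1,n) if s[i,4]>amin]
d=f["pixels"].astype(int)
m=((d[...,0]-d[...,2])>15).astype(np.uint8)
n,l,s,c=cv2.connectedComponentsWithStats(m,connectivity=4)
P=[ray(f,*c[i],.075) for i in range(1,n) if 60<s[i,4]<400 and 280<c[i][0]<360 and 160<c[i][1]<230]
P=np.array(P);print("lens",P.round(4))
col=o(429,375,.074);print("collar",col)
# hexagon fit: centre + angle
pts=np.vstack([P,col])[:,:2]
def res(p):
    e=pts-p[:2];a=np.arctan2(e[:,1],e[:,0])-p[2];k=np.round(a/(np.pi/3))
    th=p[2]+k*np.pi/3
    return (e-.07*np.c_[np.cos(th),np.sin(th)]).ravel()
e0=col[:2]-P.mean(0)[:2]
q=None
for c0 in [o(533,312,.13)[:2]]:
    a0=np.arctan2(*(col[:2]-c0)[::-1]);q=least_squares(res,[*c0,a0])
    print("centre",q.x,np.degrees(q.x[2]),"res mm",(q.fun*1e3).round(1))
print("hub wing top",o(533,312,.13),o(500,328,.13),o(565,296,.13))
print("mark",o(510,492,.046))
# cap disc blob
im=f["pixels"];b=blobs(im,(110,110,110),(255,255,255),80,(225,180,250,210));print(b)
for cc,_ in b:print("cap",ray(f,*cc,.018))
b=blobs(im,(110,110,110),(255,255,255),80,(228,222,254,250))
for cc,_ in b:print("dust",ray(f,*cc,.022))
print("cup top", o(155,80,.1))
print("wing top?",o(105,303,.062),o(110,315,.062))
```

```text
lens [[ 0.6817 -0.1543  0.075 ]
 [ 0.6501 -0.092   0.075 ]
 [ 0.6442 -0.213   0.075 ]
 [ 0.5744 -0.2094  0.075 ]
 [ 0.5453 -0.1472  0.075 ]]
collar [ 0.57908067 -0.08831421  0.074     ]
centre [ 0.61246031 -0.15072421  2.04681015] 117.27358320535404 res mm [-0.6 -0.2 -0.2 -0.2 -0.3 -0.1 -0.2  0.2  2.7  0.2 -1.3  0.2]
hub wing top [ 0.61177986 -0.1512283   0.13      ] [ 0.60168608 -0.13046636  0.13      ] [ 0.62188672 -0.17138821  0.13      ]
mark [ 0.50473066 -0.14247646  0.046     ]
[(array([236.32124352, 192.88601036]), np.int32(193))]
cap [0.62654725 0.12666565 0.018     ]
dust [0.4824724  0.11419642 0.022     ]
cup top [0.7692555  0.08957825 0.1       ]
wing top? [0.62880845 0.12462259 0.062     ] [0.6207946  0.12123965 0.062     ]
```

```bash
cat > fit.py <<'E'
from h import *
from scipy.optimize import minimize
S=6
def lab(f,parts,box):
    x0,y0,x1,y1=box;L=np.zeros(((y1-y0)*S,(x1-x0)*S),np.uint8)
    for k,p in parts:
        q=np.array([proj(f,X) for X in p]);q=((q-[x0,y0]+.5)*S-.5)*16
        cv2.fillConvexPoly(L,cv2.convexHull(q.round().astype(np.int32)),k,shift=4)
    return L
def circ(c,r,z):
    a=np.linspace(0,2*np.pi,40);return np.c_[c[0]+r*np.cos(a),c[1]+r*np.sin(a),z+0*a]
def wing(f,c,z0,z1,l,th,yaw,k):
    R=np.array([[np.cos(yaw),-np.sin(yaw)],[np.sin(yaw),np.cos(yaw)]])
    b=(R@np.array([[l,th],[-l,th],[-l,-th],[l,-th]]).T/2).T+c
    cam=-f["R"].T@f["t"];out=[]
    for i in range(4):
        p,q=b[i],b[(i+1)%4];n=(p+q)/2-c
        if n@(cam[:2]-(p+q)/2)>0: out.append((k+i,[[*p,z0],[*q,z0],[*q,z1],[*p,z1]]))
    return out+[(k+5,[[*p,z1] for p in b])]
def cap(f,p,z=0):
    c=np.array(p[:2])
    return [(1,np.vstack([circ(c,.017,z),circ(c,.017,z+.012)])),(2,np.vstack([circ(c,.026,z+.012),circ(c,.026,z+.018)])),(3,circ(c,.026,z+.018))]+wing(f,c,z+.018,z+.062,.036,.012,p[2],4)
def cost(p,views,model):
    t=0
    for f,box in views:
        x0,y0,x1,y1=box
        im=cv2.resize(f["pixels"][y0:y1,x0:x1],None,fx=S,fy=S,interpolation=cv2.INTER_CUBIC).reshape(-1,3).astype(float)
        L=lab(f,model(f,p),box).ravel();n=np.bincount(L);
        for ch in range(3):
            s=np.bincount(L,im[:,ch]);t+=(im[:,ch]**2).sum()-(s**2/np.maximum(n,1)).sum()
    return t/1e6
def fit(p0,views,model,d=(.004,.004,.2)):
    sx=np.vstack([np.zeros(3),np.diag(d)])+p0
    r=minimize(cost,p0,(views,model),method="Nelder-Mead",options=dict(initial_simplex=sx,xatol=1e-5,fatol=1e-3))
    return r.x,r.fun
E
python3 - <<'E'
from fit import *
f=grab("top");g=grab("scene")
T=(f,(222,178,252,208))
p=[.6265,.1267,-.66]
u=proj(g,[.6265,.1267,.03]);print(u)
Sx=(g,(318,int(u[1])-22,344,int(u[1])+22))
for v in([T],[Sx],[T,Sx]):
  for y in(-.5,-.8):
    r=fit([.6265,.1267,y],v,cap);print(r[0].round(4),np.degrees(r[0][2]).round(1),r[1])
x=r[0]
out=[]
for f_,b in (T,Sx):
    im=cv2.resize(f_["pixels"][b[1]:b[3],b[0]:b[2]],None,fx=10,fy=10,interpolation=cv2.INTER_CUBIC)
    for k,q in cap(f_,x):
        h=cv2.convexHull((((np.array([proj(f_,X) for X in q])-b[:2]+.5)*10)-.5).round().astype(np.int32));
        cv2.polylines(im,[h],True,(0,0,255),1)
    out.append(cv2.copyMakeBorder(im,0,450-im.shape[0],0,5,0))
cv2.imwrite("pics/ov.png",np.hstack(out))
E
```

```text
[326.08529406 235.1562124 ]
[ 0.627   0.1272 -0.7592] -43.5 25.532768994359852
[ 0.6269  0.1272 -0.7554] -43.3 25.7370183724429
[ 0.6283  0.1249 -0.7209] -41.3 200.1429858912152
[ 0.6281  0.1249 -0.7272] -41.7 199.8921372441704
[ 0.6272  0.1258 -0.7333] -42.0 242.447178779279
[ 0.6274  0.126  -0.7467] -42.8 243.20836905267345
```

View pics/ov.png

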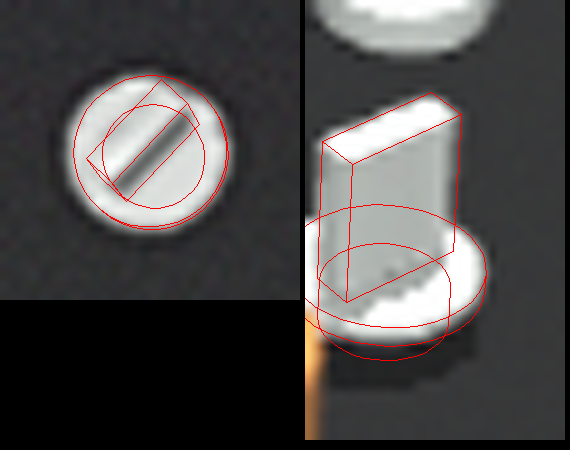

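The overlay fits in both views: cap at about (0.627, 0.126), wing yaw about -42.7°. Next is a helper that turns a target pose into units for the rows.

```bash
cat >> h.py <<'E'
from scipy.spatial.transform import Rotation as Ro
def go(pos,yaw_y):
    """units for a move to TCP pos with tool y at world yaw (deg), pointing straight down"""
    s=status.get_obs();q=s["tcp_rot"];R=Ro.from_quat([q[1],q[2],q[3],q[0]])
    a=np.radians(yaw_y);y=np.array([np.cos(a),np.sin(a),0]);z=np.array([0,0,-1.])
    W=Ro.from_matrix(np.c_[np.cross(y,z),y,z])
    t=R.inv().apply(np.array(pos)-s["tool_pos"])/.04;r=np.degrees((R.inv()*W).as_rotvec())/6
    m=R.as_matrix();print("t",round(s["time_s"],2),"pos",s["tool_pos"].round(4),"yaw_y",np.degrees(np.arctan2(m[1,1],m[0,1])).round(2),"w",s["gripper_width"].round(4),s["grip_force"],"F",s["contact_force"].round(1),"M",s["moment"].round(2),"-> total",t.round(3),r.round(3))
    return t,r
E
python3 - <<'E'
from h import *
go([.6125,-.1507,.22],27.3)
E
```

```text
Traceback (most recent call last):
  File "h.py", line 17, in go
    m=R.as_matrix();print("t",round(s["time_s"],2),"pos",s["tool_pos"].round(4),"yaw_y",np.degrees(np.arctan2(m[1,1],m[0,1])).round(2),"w",s["gripper_width"].round(4),s["grip_force"],"F",s["contact_force"].round(1),"M",s["moment"].round(2),"-> total",t.round(3),r.round(3))
                                                                                                                                           ^^^^^^^^^^^^^^^^^^^^^^^^
AttributeError: 'float' object has no attribute 'round'
```

```bash
sed -i 's/s\["gripper_width"\].round(4)/round(float(s["gripper_width"]),4)/' h.py
python3 - <<'E'
from h import *
go([.6125,-.1507,.22],27.3)
E
```

```text
t 0.3 pos [0.2076 0.5893 0.2011] yaw_y 70.59 w 0.0853 0.0 F [-0.9  0.4  0.8] M [ 0.02 -0.07 -0.01] -> total [-15.695 -14.086  -0.463] [-7.000e-03  2.000e-03  7.215e+00]
```

Call:
send_rows(claw=0.1, rows=[-0.4, -0.4, -0.1, 0, 0, 0.2, -1.2, -1.1, -0.2, 0, 0, 0.5, -2.1, -1.9, -0.3, 0, 0, 0.9, -3.0, -2.7, -0.4, 0, 0, 1.3, -3.9, -3.5, -0.46, 0, 0, 1.7, -4.8, -4.3, -0.46, 0, 0, 2.1, -5.7, -5.1, -0.46, 0, 0, 2.5, -6.6, -5.9, -0.46, 0, 0, 2.9, -7.5, -6.7, -0.46, 0, 0, 3.3, -8.4, -7.5, -0.46, 0, 0, 3.7, -9.3, -8.3, -0.46, 0, 0, 4.1, -10.2, -9.1, -0.46, 0, 0, 4.6, -11.1, -9.9, -0.46, 0, 0, 5.1, -12.0, -10.7, -0.46, 0, 0, 5.6, -12.9, -11.5, -0.46, 0, 0, 6.1, -13.8, -12.3, -0.46, 0, 0, 6.5, -14.6, -13.1, -0.46, 0, 0, 6.9, -15.3, -13.7, -0.46, 0, 0, 7.1, -15.7, -14.1, -0.46, 0, 0, 7.215, -15.7, -14.1, -0.46, 0, 0, 7.215])

```text
time_s: 2.8
tool_pos: [0.6123, -0.1535, 0.2194]
tcp_rot: [-0.0, 0.522, 0.853, -0.001]
contact_force: [-0.9, 0.6, -1.1]
gripper_width: 0.0473
grip_force: 0.0
```

Run:
```python
from fit import *
def hub(f,p):
    c=np.array(p[:2]);return [(1,circ(c,.097,.056)),(2,np.vstack([circ(c,.02,.056),circ(c,.02,.086)]))]+wing(f,c,.086,.130,.044,.012,p[2],4)
class F(dict):pass
def ld(n,file):
    f=grab(n);f["pixels"]=cv2.imread(file);return f
f=ld("top","pics/t1.png");g=ld("scene","pics/s1.png")
def bx(f):
    u=proj(f,[.612,-.151,.1]).round().astype(int);return (u[0]-11,u[1]-(11 if f is f_ else 18),u[0]+11,u[1]+(11 if f is f_ else 14))
f_=f
for v in([(f,bx(f))],[(g,bx(g))],[(f,bx(f)),(g,bx(g))]):
    r=fit([.6125,-.151,-1.09],v,hub,(.003,.003,.1));print(r[0].round(4),np.degrees(r[0][2]).round(1),r[1])
go([.6125,-.1507,.094],27.3)
```

```text
[ 0.6114 -0.1508 -1.0537] -60.4 28.108640024245023
[ 0.6107 -0.1532 -1.0667] -61.1 133.27784138052272
[ 0.6111 -0.1524 -1.0532] -60.3 165.998000856192
t 2.9 pos [ 0.6124 -0.1506  0.2196] yaw_y 27.32 w 0.0473 0.0 F [-0.1 -0.1  0.3] M [ 0.03 -0.02 -0.02] -> total [-4.000e-03  2.000e-03  3.141e+00] [-0.003 -0.006  0.003]
```

Call:
send_rows(rows=[0, -0.02, 0.5, 0, 0, -0.1, 0, -0.02, 1.2, 0, 0, -0.1, 0, -0.02, 2.0, 0, 0, -0.1, 0, -0.02, 2.6, 0, 0, -0.1, 0, -0.02, 3.0, 0, 0, -0.1, 0, -0.02, 3.14, 0, 0, -0.1, 0, -0.02, 3.14, 0, 0, -0.1])

```text
time_s: 3.78
tool_pos: [0.6121, -0.1512, 0.0947]
tcp_rot: [0.0, 0.516, 0.857, 0.0]
contact_force: [-0.0, -0.3, 0.6]
gripper_width: 0.0472
grip_force: 0.0
```

Call:
send_rows(claw=-1, rows=[0, 0, 0, 0, 0, 0, 0, 0, 0, 0, 0, 0, 0, 0, 0, 0, 0, 0, 0, 0, 0, 0, 0, 0])

```text
time_s: 4.28
tool_pos: [0.6126, -0.1516, 0.0953]
tcp_rot: [0.001, 0.516, 0.857, 0.0]
contact_force: [0.3, 0.5, 6.4]
gripper_width: 0.0091
grip_force: 58.9
```

Run:
```python
from h import *
go([.6125,-.1507,.094],27.3)
```

```text
t 4.28 pos [ 0.6126 -0.1516  0.0953] yaw_y 27.91 w 0.0091 58.939470648765564 F [0.3 0.5 6.4] M [ 0.2  -0.04 -0.14] -> total [0.02  0.008 0.032] [0.015 0.009 0.101]
```

Call:
send_rows(rows=[0, 0, 0, 0, 0, -0.4, 0, 0, 0, 0, 0, -1.1, 0, 0, 0, 0, 0, -1.9, 0, 0, 0, 0, 0, -2.7, 0, 0, 0, 0, 0, -3.5, 0, 0, 0, 0, 0, -4.3, 0, 0, 0, 0, 0, -5.1, 0, 0, 0, 0, 0, -5.9, 0, 0, 0, 0, 0, -6.7, 0, 0, 0, 0, 0, -7.5, 0, 0, 0, 0, 0, -8.2, 0, 0, 0, 0, 0, -8.9, 0, 0, 0, 0, 0, -9.4, 0, 0, 0, 0, 0, -9.8, 0, 0, 0, 0, 0, -10, 0, 0, 0, 0, 0, -10, 0, 0, 0, 0, 0, -10])

```text
time_s: 6.4
tool_pos: [0.6114, -0.1535, 0.0953]
tcp_rot: [0.0, 0.019, 1.0, -0.001]
contact_force: [-3.9, -1.8, 7.6]
gripper_width: 0.0094
grip_force: 64.1
```

Call:
send_rows(claw=0, rows=[0, 0, 0, 0, 0, 0, 0, 0, 0, 0, 0, 0, 0, 0, 0, 0, 0, 0, 0, 0, -0.6, 0, 0, 0, 0, 0, -1.5, 0, 0, 0, 0, 0, -2.4, 0, 0, 0, 0, 0, -2.9, 0, 0, 0, 0, 0, -3, 0, 0, 0])

```text
time_s: 7.4
tool_pos: [0.6126, -0.1517, 0.2157]
tcp_rot: [0.001, 0.018, 1.0, -0.0]
contact_force: [0.1, 1.0, 0.2]
gripper_width: 0.0429
grip_force: 0.0
```

Run:
```python
from h import *
go([.627,.1262,.18],47.3)
f=grab("top");g=grab("scene")
cv2.imwrite("pics/t2.png",f["pixels"]);cv2.imwrite("pics/s2.png",g["pixels"])
a=f["pixels"][130:250,275:365];b=g["pixels"][180:250,180:270]
cv2.imwrite("pics/c2.png",np.hstack([cv2.resize(a,(400,533),interpolation=2),cv2.resize(b,(400,311),interpolation=2)[:533] if 0 else cv2.copyMakeBorder(cv2.resize(b,(400,311),interpolation=2),0,222,0,0,0)]))
```

```text
t 7.4 pos [ 0.6126 -0.1517  0.2157] yaw_y 87.91 w 0.0429 0.0 F [0.1 1.  0.2] M [ 0.05 -0.02  0.03] -> total [-0.104  6.955  0.892] [6.000e-03 2.500e-02 6.769e+00]
```

View pics/c2.png

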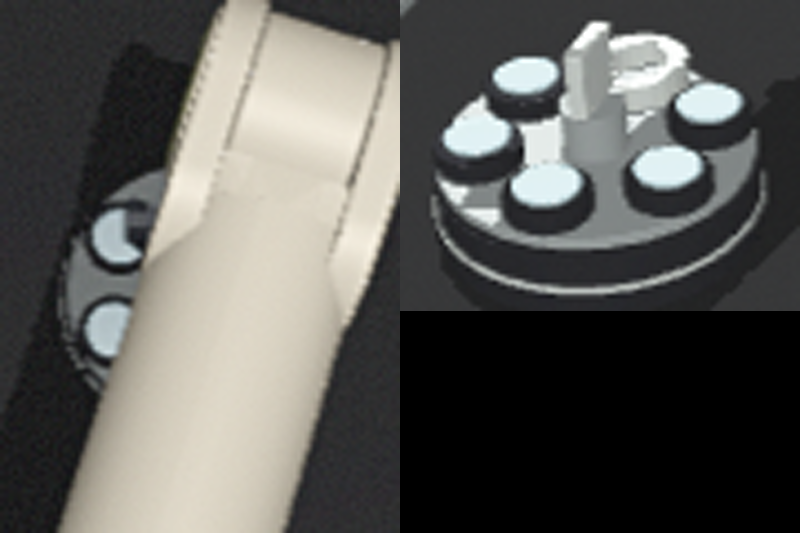

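The scene crop shows the turret has turned: the collar is now behind the hub wing, towards the robot at the front, and the wing points along x. The arm hides it from the top camera. I'll move to the cap now and check the port from above once the arm is clear.

Call:
send_rows(rows=[0, 0.3, 0, 0, 0, 0.3, 0, 1.0, 0, 0, 0, 1.0, 0, 1.8, 0, 0, 0, 1.8, 0, 2.6, 0.1, 0, 0, 2.6, 0, 3.4, 0.2, 0, 0, 3.4, -0.1, 4.2, 0.4, 0, 0, 4.2, -0.1, 5.0, 0.6, 0, 0, 5.0, -0.1, 5.7, 0.75, 0, 0, 5.7, -0.1, 6.3, 0.85, 0, 0, 6.2, -0.1, 6.75, 0.9, 0, 0, 6.6, -0.1, 6.95, 0.9, 0, 0, 6.77, -0.1, 6.95, 0.9, 0, 0, 6.77])

```text
time_s: 9.0
tool_pos: [0.6256, 0.1263, 0.1774]
tcp_rot: [-0.001, 0.364, 0.932, -0.001]
contact_force: [0.4, -0.1, -0.1]
gripper_width: 0.0426
grip_force: 0.0
```

```bash
cat > port.py <<'E'
from fit import *
from scipy.optimize import least_squares
f=grab("top");g=grab("scene");cv2.imwrite("pics/t3.png",f["pixels"]);cv2.imwrite("pics/s3.png",g["pixels"])
d=f["pixels"].astype(int);m=((d[...,0]-d[...,2])>15).astype(np.uint8)
n,l,s,c=cv2.connectedComponentsWithStats(m,connectivity=4)
P=np.array([ray(f,*c[i],.075) for i in range(1,n) if 60<s[i,4]<400 and 280<c[i][0]<360 and 160<c[i][1]<230])[:,:2]
print(len(P))
def res(p):
    e=P-p[:2];a=np.arctan2(e[:,1],e[:,0])-p[2];th=p[2]+np.round(a/(np.pi/3))*np.pi/3
    return (e-.07*np.c_[np.cos(th),np.sin(th)]).ravel()
r=least_squares(res,[.6115,-.1515,3.09]);x=r.x
print("top lenses: centre",x,"port deg",np.degrees(x[2]),(r.fun*1e3).round(1),"port",x[0]+.07*np.cos(x[2]),x[1]+.07*np.sin(x[2]))
def port(f,p):
    c=np.array(p[:2]);return [(1,np.vstack([circ(c,.031,.056),circ(c,.031,.074)])),(2,circ(c,.031,.074)),(3,circ(c,.0195,.074))]
for n,h,r in(("top",f,9),("scene",g,9)):
    u=proj(h,[.542,-.148,.07]).round().astype(int);p0=[.542,-.148,0]
    if n=="top": print(n,fit(p0,[(h,(u[0]-r,u[1]-r,u[0]+r,u[1]+r))],port)[0].round(4))
E
python3 port.py
python3 - <<'E'
from h import *
go([.627,.1262,.024],47.3)
E
```

```text
5
top lenses: centre [ 0.61202803 -0.15076924  3.06566062] port deg 175.6494150469745 [ 0.1 -0.1  0.2  0.3 -0.   0.2 -0.  -0.  -0.3 -0.4] port 0.5422297269104719 -0.1454591088135983
top [ 0.5422 -0.1463  0.053 ]
t 9.1 pos [0.626  0.1249 0.1781] yaw_y 47.25 w 0.0427 0.0 F [-0.4  0.7  0.1] M [-0.01 -0.03 -0.02] -> total [0.006 0.044 3.852] [-0.007  0.003 -0.009]
```

Call:
send_rows(rows=[0, 0.04, 0.4, 0, 0, 0, 0, 0.04, 1.1, 0, 0, 0, 0, 0.04, 1.9, 0, 0, 0, 0, 0.04, 2.7, 0, 0, 0, 0, 0.04, 3.4, 0, 0, 0, 0, 0.04, 3.75, 0, 0, 0, 0, 0.04, 3.85, 0, 0, 0, 0, 0.04, 3.85, 0, 0, 0])

```text
time_s: 10.1
tool_pos: [0.6276, 0.1272, 0.0249]
tcp_rot: [0.0, 0.364, 0.931, 0.0]
contact_force: [-0.3, -0.3, -0.1]
gripper_width: 0.0426
grip_force: 0.0
```

Call:
send_rows(claw=-1, rows=[0, 0, 0, 0, 0, 0, 0, 0, 0, 0, 0, 0, 0, 0, 0, 0, 0, 0, 0, 0, 0, 0, 0, 0, 0, 0, 0, 0, 0, 0])

```text
time_s: 10.72
tool_pos: [0.6279, 0.1272, 0.0254]
tcp_rot: [0.001, 0.364, 0.931, 0.0]
contact_force: [-1.0, -1.4, 5.2]
gripper_width: 0.0102
grip_force: 59.2
```

Run:
```python
from h import *
go([.627,.1262,.16],47.3)
```

```text
t 10.72 pos [0.6279 0.1272 0.0254] yaw_y 47.27 w 0.0102 59.164488315582275 F [-1.  -1.4  5.2] M [-0.2  0.2  0. ] -> total [-0.004 -0.028 -3.365] [ 0.013  0.01  -0.005]
```

Call:
send_rows(rows=[0, 0, -0.4, 0, 0, 0, 0, 0, -1.1, 0, 0, 0, 0, 0, -2.0, 0, 0, 0, 0, 0, -2.9, 0, 0, 0, 0, 0, -3.6, 0, 0, 0, 0, 0, -4.0, 0, 0, 0, 0, 0, -4.1, 0, 0, 0, 0, 0, -4.1, 0, 0, 0])

```text
time_s: 11.72
tool_pos: [0.6267, 0.1273, 0.1874]
tcp_rot: [-0.001, 0.364, 0.931, -0.0]
contact_force: [0.5, 0.5, -0.6]
gripper_width: 0.0099
grip_force: 58.7
```

Run:
```python
from h import *
go([.5422,-.1465,.13],85.65)
```

```text
t 11.72 pos [0.6267 0.1273 0.1874] yaw_y 47.29 w 0.0099 58.71367156505585 F [ 0.5  0.5 -0.6] M [0.01 0.03 0.02] -> total [-3.093 -6.461  1.441] [-0.008 -0.01  -6.394]
```

Call:
send_rows(rows=[-0.1, -0.2, 0, 0, 0, -0.2, -0.4, -0.8, 0, 0, 0, -0.8, -0.75, -1.55, 0, 0, 0, -1.55, -1.1, -2.3, 0, 0, 0, -2.3, -1.45, -3.05, 0, 0, 0, -3.0, -1.8, -3.8, 0, 0, 0, -3.75, -2.15, -4.5, 0, 0, 0, -4.5, -2.5, -5.2, 0, 0, 0, -5.2, -2.8, -5.8, 0, 0, 0, -5.8, -3.0, -6.25, 0.2, 0, 0, -6.2, -3.09, -6.44, 0.6, 0, 0, -6.39, -3.09, -6.46, 1.0, 0, 0, -6.39, -3.09, -6.46, 1.3, 0, 0, -6.39, -3.09, -6.46, 1.44, 0, 0, -6.39, -3.09, -6.46, 1.44, 0, 0, -6.39, -3.09, -6.46, 1.44, 0, 0, -6.39])

```text
time_s: 13.72
tool_pos: [0.543, -0.1463, 0.1312]
tcp_rot: [0.0, 0.038, 0.999, -0.0]
contact_force: [-0.7, 0.1, -1.1]
gripper_width: 0.0101
grip_force: 58.7
```

Run:
```python
from h import *
go([.5422,-.1465,.087],85.65)
f=grab("top");g=grab("scene")
cv2.imwrite("pics/t4.png",f["pixels"]);cv2.imwrite("pics/s4.png",g["pixels"])
b=g["pixels"][130:250,180:300]
cv2.imwrite("pics/c4.png",cv2.resize(b,(600,600),interpolation=2))
```

```text
t 13.72 pos [ 0.543  -0.1463  0.1312] yaw_y 85.64 w 0.0101 58.710506558418274 F [-0.7  0.1 -1.1] M [-0.   -0.01 -0.05] -> total [ 0.022 -0.007  1.105] [-0.001  0.007 -0.001]
```

View pics/c4.png

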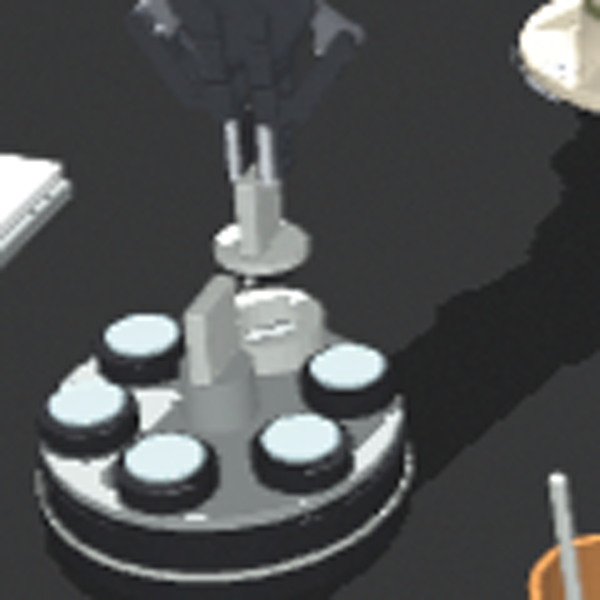

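The scene crop shows the held cap's disc at about (262,248), hanging level over the collar, whose right edge is at about 326 and top edge at about 290. I'll compare these with projections.

Run:
```python
from fit import *
g=grab("scene");k=lambda P:((np.array([proj(g,X) for X in P])-[180,130]+.5)*5-.5)
s=status.get_obs();p=s["tool_pos"];print(p)
for nm,P in(("disc",np.vstack([circ(p,.026,p[2]-.0134),circ(p,.026,p[2]-.0074)])),("collar",circ((.5422,-.1465),.031,.074)),("collarfit0",circ((.5422,-.1455),.031,.074))):
    q=k(P);print(nm,q.min(0).round(1),q.max(0).round(1))
# sub-pixel fits in scene image
x0,y0,x1,y1=box=(int(180+205/5),int(130+205/5),int(180+322/5),int(130+280/5))
def m(f,q):
    c=np.array(q[:2]);z=p[2]-.0134
    return [(2,np.vstack([circ(c,.026,z),circ(c,.026,z+.006)])),(3,circ(c,.026,z+.006)),(4,[[c[0]+a,c[1]+b,zz] for a in(-.018,.018) for b in(-.011,.011) for zz in(z+.006,z+.05)])]
print("disc",fit([p[0],p[1],0],[(g,box)],m)[0])
def port(f,q):
    c=np.array(q[:2]);return [(1,np.vstack([circ(c,.031,.056),circ(c,.031,.074)])),(2,circ(c,.031,.074)),(3,circ(c,.0195,.074))]
print("port",fit([.5422,-.1465,0],[(g,(230,187,248,205))],port)[0])
```

```text
[ 0.54298119 -0.14638319  0.13120064]
disc [215.1 219.4] [310.8 276.1]
collar [214.2 290.5] [324.8 348.7]
collarfit0 [215.9 290.7] [326.5 348.9]
disc [ 0.54168126 -0.14806771  0.08118535]
port [ 0.54006751 -0.15116173  0.26356002]
```

Call:
send_rows(rows=[0.02, 0, 0.2, 0, 0, 0, 0.02, 0, 0.45, 0, 0, 0, 0.02, 0, 0.65, 0, 0, 0, 0.02, 0, 0.8, 0, 0, 0, 0.02, 0, 0.88, 0, 0, 0, 0.02, 0, 0.92, 0, 0, 0, 0.02, 0, 0.92, 0, 0, 0])

```text
time_s: 14.75
tool_pos: [0.5419, -0.1464, 0.094]
tcp_rot: [0.0, 0.038, 0.999, -0.0]
contact_force: [0.6, -0.2, 0.0]
gripper_width: 0.01
grip_force: 58.7
```

Run:
```python
from h import *
go([.5422,-.1465,.087],85.65)
```

```text
t 14.75 pos [ 0.5419 -0.1464  0.094 ] yaw_y 85.62 w 0.01 58.71044039726257 F [ 0.6 -0.2  0. ] M [-0.01  0.01  0.03] -> total [-0.008 -0.003  0.174] [-0.001  0.001 -0.005]
```

Call:
send_rows(rows=[0, 0, 0.05, 0, 0, 0, 0, 0, 0.1, 0, 0, 0, 0, 0, 0.14, 0, 0, 0, 0, 0, 0.17, 0, 0, 0, 0, 0, 0.19, 0, 0, 0, 0, 0, 0.19, 0, 0, 0])

```text
time_s: 15.5
tool_pos: [0.5419, -0.1468, 0.0873]
tcp_rot: [0.0, 0.038, 0.999, -0.0]
contact_force: [-3.6, 0.0, 7.5]
gripper_width: 0.0096
grip_force: 59.7
```

Run:
```python
from h import *
go([.5422,-.1465,.087],85.65)
```

```text
t 15.5 pos [ 0.5419 -0.1468  0.0873] yaw_y 85.59 w 0.0096 59.73871350288391 F [-3.6  0.   7.5] M [ 0.09  0.81 -0.03] -> total [-0.007  0.009  0.006] [-0.001  0.006 -0.01 ]
```

Call:
send_rows(rows=[0, 0, -0.01, 0, 0, 0.3, 0, 0, -0.01, 0, 0, 0.9, 0, 0, -0.01, 0, 0, 1.5, 0, 0, -0.01, 0, 0, 2.2, 0, 0, -0.01, 0, 0, 2.9, 0, 0, -0.01, 0, 0, 3.6, 0, 0, -0.01, 0, 0, 4.3, 0, 0, -0.01, 0, 0, 5.0, 0, 0, -0.01, 0, 0, 5.6, 0, 0, -0.01, 0, 0, 6.2, 0, 0, -0.01, 0, 0, 6.7, 0, 0, -0.01, 0, 0, 7.0, 0, 0, -0.01, 0, 0, 7.0, 0, 0, -0.01, 0, 0, 7.0])

```text
time_s: 17.25
tool_pos: [0.5425, -0.1459, 0.0872]
tcp_rot: [0.001, 0.393, 0.919, 0.0]
contact_force: [0.3, 2.5, 5.6]
gripper_width: 0.0097
grip_force: 59.5
```

Run:
```python
from h import *
go([.5422,-.1465,.087],43.65)
f=grab("top");g=grab("scene")
cv2.imwrite("pics/t5.png",f["pixels"]);cv2.imwrite("pics/s5.png",g["pixels"])
b=g["pixels"][130:250,180:300]
cv2.imwrite("pics/c5.png",cv2.resize(b,(600,600),interpolation=2))
# hub yaw by scene view, before and after the twist
from fit import *
def hub(f,p):
    c=np.array(p[:2]);return [(1,circ(c,.097,.056)),(2,np.vstack([circ(c,.02,.056),circ(c,.02,.086)]))]+wing(f,c,.086,.130,.044,.012,p[2],4)
u=proj(g,[.612,-.151,.1]).round().astype(int)
for n in("s2","s3","s4","s5"):
    g["pixels"]=cv2.imread(f"pics/{n}.png");r=fit([.6112,-.1525,-.05],[(g,(u[0]-8,u[1]-18,u[0]+8,u[1]+10))],hub,(.003,.003,.1));print(n,r[0].round(4),np.degrees(r[0][2]).round(1))
# lens centroids, scene: shift after twist
d=[]
for n in("s3","s5"):
    a=cv2.imread(f"pics/{n}.png").astype(int);m=((a[...,0]>190)&(a[...,0]-a[...,2]>8)).astype(np.uint8)
    k,l,s,c=cv2.connectedComponentsWithStats(m,connectivity=4)
    print(n,[(c[i].round(1).tolist(),int(s[i,4])) for i in range(1,k) if s[i,4]>25 and 185<c[i][0]<265 and 180<c[i][1]<245])
```

```text
t 17.25 pos [ 0.5425 -0.1459  0.0872] yaw_y 43.69 w 0.0097 59.478480219841 F [0.3 2.5 5.6] M [ 0.67 -0.19  0.02] -> total [-0.004 -0.016  0.005] [0.012 0.007 0.007]
s2 [ 0.6081 -0.1528 -0.1437] -8.2
s3 [ 0.6103 -0.1528 -0.0971] -5.6
s4 [ 0.6016 -0.1515 -0.3233] -18.5
s5 [ 0.6008 -0.1511 -0.3129] -17.9
s3 [([207.9, 196.4], 86), ([248.9, 202.6], 92), ([196.6, 209.8], 101), ([239.5, 216.9], 109), ([212.4, 220.7], 114)]
s5 [([207.9, 196.4], 86), ([249.0, 202.6], 87), ([196.7, 209.9], 102), ([239.6, 217.0], 103), ([212.3, 221.0], 108)]
```

View pics/c5.png

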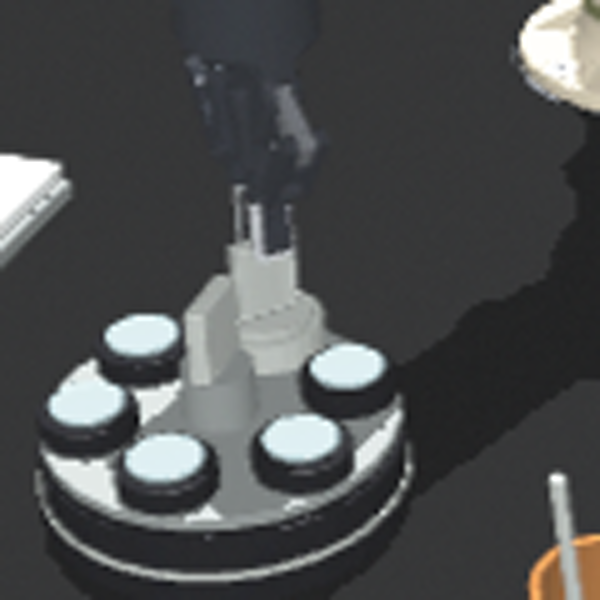

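The cap's disc sits on the collar at (278,325), with its wing turned and gripped. The lens positions haven't moved, so the turret held its detent. I'll let the arm settle for a moment, then hand in.

Call:
send_rows(rows=[0, 0, 0, 0, 0, 0, 0, 0, 0, 0, 0, 0, 0, 0, 0, 0, 0, 0])

```text
time_s: 17.73
tool_pos: [0.5426, -0.1459, 0.0872]
tcp_rot: [0.001, 0.393, 0.919, 0.0]
contact_force: [1.5, 2.6, 5.2]
gripper_width: 0.0098
grip_force: 59.5
```

Run:
```python
from h import *
go([.5422,-.1465,.087],43.65)
from workcell import arm
print(arm.close_job())
```

```text
t 17.73 pos [ 0.5426 -0.1459  0.0872] yaw_y 43.7 w 0.0098 59.48050081729889 F [1.5 2.6 5.2] M [ 0.6  -0.27 -0.01] -> total [-0.004 -0.016  0.005] [0.012 0.007 0.008]
the job is handed in; nothing more can be done
None
```

I turned the turret one click so the empty port sits at the front mark, seated the cap in it, twisted it about 42° clockwise with no sign of the lock click, and handed in at 17.7 s still gripping it at rest; no verdict came back.

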